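# Present the amber reference slide to the label reader

## Task

Before the microscope check the label of the amber reference slide has to be read. Lift the slide out of its slot in the block by its plain part - the frosted end, marked by the small notch in its upper corner, must not be touched by the fingers - and present it to the label reader: frosted label facing up at the reader's window, square to it, and centred in its line of sight about 7 cm from the window. Leave the blue slide standing in its slot, do not touch the reader or the vial beside it, and finish still holding the slide there, steady.

Things in the scene. Friction and masses are not known exactly. Their poses are not given: they have to be found in the camera images.
- amber_slide: orange-amber resin slide, 80 long, 40 high, 8 mm thick, 35-70 g, standing on its long edge in a slot. Origin: middle of the lower edge. z runs up to the upper edge (40 mm), -y along the slide to the frosted, notched end, x is the normal of the face with the white label. Grip it on the plain part, y = -16 to +40 mm. Seen from the label side with the notch up, the notch is at the upper left
- amber_slide_frosted_end: frosted end of the amber slide, rigid with it, same origin and axes: y = -16 to -40 mm, full height and thickness, with a square notch of 8 x 8 mm through its upper outer corner. Its +x face is frosted white with a black bar code, its -x face plain amber. Keep the fingers off it
- amber_slide_label (a point): centre of the white frosted label on the amber slide: at x = +4, y = -28, z = +18 mm in the slide's frame
- blue_slide: a blue reference slide, the same size and shape as the amber one, in the other slot of the block; same frame. To be left standing in its slot
- slide_block: pale aluminium block 90 x 104 x 20 mm, fixed at any yaw; origin: centre of the underside. Two slots along its y, at x = -22 and +22 mm, 10 wide, 84 long, 14 mm deep (floor 6 mm up), a slide in each: 26 mm of it stands proud, 36 mm from the other. Which slide is in which slot varies; both frosted ends are at its -y side and both labels face its +x side
- label_reader: fixed label reader at the back of the worktop, beside the white pillar: round grey foot 76 mm wide (origin: centre of its underside), a steel column 14 mm thick 12 mm behind the origin, carrying the white head; 0.32 m high in all. At yaw 0 it faces -x
- reader_head: white head of the reader, 42 x 66 mm and 33 mm deep, with a dark red window. Origin: middle of the window, 0.290 m above the worktop. +z points out of the window along its line of sight, towards the robot and 35 degrees downwards; y is level, x points up and towards the robot
- vial: small glass vial with white cap, 25 mm wide, 56 mm high; bystander
There are look-alikes about, which are no part of the job. There is more than one size of the amber_slide; the job needs the larger.

How it is judged:
By the outcome, as a careful person would: the job done as asked, in the order asked, and still so for the second after the job is handed in, while the arm keeps its last pose, push and grip.
It also fails if it takes over 35 s, if anything falls off the work surface, if the arm or the gripper's body presses on something with over 40 N, if the wrist force passes 120 N, or if a joint passes its speed limit or range.

## Robot

A 6-joint arm with a two-finger parallel gripper is mounted at the origin on the work surface; the furniture and walls round the work are solid. World frame = base frame: x ahead of the robot, y to its left, z up, the work surface at z = 0. Lengths are in m, angles in rad, forces in N, time in s.
With the tool pointing down it reaches from about 0.325 to 0.875 m from the base axis. Payload 4.4 kg.
Tool frame: the origin (TCP) lies at the very end of the fingers, on their centre line; the grasp point (between the pads) lies 19 mm behind it; z points along the fingers, y is the line along which they close (so a half turn about z gives the same grasp; the last joint's range is limited). The gripper opens to 85 mm and grips with 20 to 120 N. Pads are 22 mm wide; open, the fingers measure 114 mm over their backs; the gripper's body (76 mm by 85 mm) begins 54 mm behind the grasp point. The pads swing forward as they close: fully open they stand 13 mm farther back than shut.
Start: joints at [-1.46, 0.207, 1.542, -0, 1.393, -0.15], TCP at [0.149, -0.555, 0.231] pointing down, gripper open.
Joint ranges: [-2.73, 2.73], [-0.86, 2.22], [0.23, 2.46], [-1.11, 4.25], [0.08, 2.63], [-2.82, 2.82]. Speed limits (rad/s): [2.79, 2.79, 3.14, 3.14, 3.14, 3.14].

## Interface

Orientations are given as a unit quaternion [w, x, y, z].
In Python, from rig import manip, capture, camera_info, models gives the robot as it stands. The module is installed in compiled form; this text tells all that it offers.
- The arm moves only by the tool send_rows, never from a script. Its argument "series" is a list of rows, each a list of 7 numbers: the closure, from -1 (fully open) to 1 (shut), then the shift along the tool's x, y, z in units of 40 mm (1.0 is 40 mm), then the turn, a rotation vector about the tool's x, y, z in units of 10 degrees (1.0 is 10 degrees). A call has 1 to 10 rows; each row shifts and turns the commanded pose from where the row before left it, along the tool's axes as they then stand; what a row does not reach is not made up. A row lasts 1/8 s, in which the tool goes at most 62.5 mm and 10.7 degrees, less where a joint would pass 70% of its speed; a pose out of reach is approached as far as the arm can. A call is refused whole if a number of a shift passes 1 or a number of a turn 1, either way. A call with a gripper value outside its range is refused whole. The fingers move at their own pace and stop on an object; the grip force is fixed at half the most. Time passes only in rows, so rows that do not move let the fingers close. It gives the time, the measured TCP pose, the force, the opening and the grip force at its end, in the units of the state.
- manip.observe(): the state, without advancing time (a new reading comes with each control period).
- capture(name): name is "scene" or "top" or "wrist"; returns the picture (384x512x3 uint8, red, green, blue); there is no depth.
- camera_info(name): a dict with "fx", "fy", "cx", "cy" (pixels), "R" (3x3) and "t" (3): a world point X has camera coordinates R X + t; the wrist camera has in their place "hand_eye" (4x4, takes a point from camera to tool coordinates, whose origin is the TCP and whose axes are the flange's). Camera axes: x right, y down, z forward; pixel columns grow to the right and rows downward; lengths in m; the calibration is good to about 2 mm. A picture is of the moment at which its call begins: read the wrist's pose just before it. camera_info takes no time and is no camera call.
- manip.job_done(): hands the job in; it is judged then, once.
Trained networks look in the newest picture that a camera, given by its name, has taken for a name from the list of things; names that differ only in an ending like _2 or _b are one class to them, and where a whole thing is asked for, a point or a joint stands for the part that bears it (a point fixed in the world has none). Each returns a list of dicts, best first, with "score" (0 to 1); they miss things now and then, are a little off and sometimes report something else, mostly with a low value. They report only what shows in the picture. A call takes as long as a camera call. They do not tell look-alikes from the thing itself.
- models.find_in(camera, label): "xy" ([column, row] in pixels, amid what is visible of it).
- models.regions_of(camera, label): "pixels" (384x512 bool, what is visible of it) and "xy" ([column, row] in pixels, amid what is visible of it).
- models.place_of(camera, label): "xy" ([column, row] in pixels: a listed point, or the origin of a listed thing).
The state is a dict: "time_s": time; "joint_pos": joint angles; "joint_vel": joint speeds; "joint_efforts": joint torques, N m; "position": TCP position; "tcp_rot": TCP orientation; "contact_force": force on the tool from outside, world axes, zero at the start; "moment": the same for the moment, N m; "width": finger opening in m; "gripper_force": force on a finger pad.
Only numpy, scipy, OpenCV 4.12 (cv2) and the standard library are available. Lean on these libraries where they do the work, as an engineer would, in place of code of your own. Each camera call takes 0.05 s, during which the arm holds its last target. There are 200 camera calls.

## Working session

There is one attempt and no reset: what is moved stays moved. The work goes in short steps, Python scripts to look and compute and a tool call to move; the robot and the scene stay as the last step left them, time stands still between calls to the robot, and variables do not carry over. Pictures are saved under pics/ and viewed, at most 10 in all, crops included, and the job is handed in when it is done.

Besides the shell and the picture viewer there is one more tool, called after "Request:" as a command line: name --pt "numbers of a row" for each row, then --argument value for the rest. send_rows: Moves the arm, as the interface text tells. Its arguments: {"type":"object","properties":{"series":{"type":"array"}},"required":["series"]}

```bash
mkdir -p pics
cat > h.py <<'E'
import numpy as np,cv2
from rig import manip,capture,camera_info,models
from scipy.spatial.transform import Rotation as Rn
def Rq(q): return Rn.from_quat([q[1],q[2],q[3],q[0]])
def cam(n,st=None):
    c=camera_info(n)
    if 'R' in c: R=np.array(c['R']);t=np.array(c['t'])
    else:
        st=st or manip.observe(); H=np.array(c['hand_eye']); T=np.eye(4);T[:3,:3]=Rq(st['tcp_rot']).as_matrix();T[:3,3]=st['position']
        W=np.linalg.inv(T@H);R=W[:3,:3];t=W[:3,3]
    return c,R,t
def proj(C,X):
    c,R,t=C; p=np.atleast_2d(X)@R.T+t
    return np.c_[c['fx']*p[:,0]/p[:,2]+c['cx'],c['fy']*p[:,1]/p[:,2]+c['cy']]
def onz(C,uv,z):
    c,R,t=C; d=R.T@np.array([(uv[0]-c['cx'])/c['fx'],(uv[1]-c['cy'])/c['fy'],1]);o=-R.T@t
    return o+d*(z-o[2])/d[2]
def tri(Cs,uvs):
    A=[];b=[]
    for C,uv in zip(Cs,uvs):
        c,R,t=C; d=R.T@np.array([(uv[0]-c['cx'])/c['fx'],(uv[1]-c['cy'])/c['fy'],1]);d/=np.linalg.norm(d);o=-R.T@t
        P=np.eye(3)-np.outer(d,d);A.append(P);b.append(P@o)
    return np.linalg.lstsq(np.vstack(A),np.hstack(b),rcond=None)[0]
E
python3 - <<'E'
from h import *
ims=[]
for n in ('scene','top'):
    im=capture(n);cv2.imwrite(f'pics/{n}0.png',im[...,::-1])
    C=cam(n);print(n,'origin',(-C[1].T@C[2]).round(3),C[0]['fx'])
    for l in ('amber_slide','amber_slide_label','blue_slide','slide_block','label_reader','reader_head','vial'):
        print(l,[(np.round(d['xy'],1).tolist(),round(d['score'],2),onz(C,d['xy'],{'amber_slide':.006,'blue_slide':.006,'amber_slide_label':.024,'reader_head':.29}.get(l,0)).round(3).tolist()) for d in models.place_of(n,l)[:4]])
s=manip.observe();print(s['time_s'],s['position'],s['tcp_rot'],s['width'])
E
```

```text
scene origin [-0.247  1.169  0.768] 453.403004850643
amber_slide [([182.9, 313.9], 0.68, [0.382, 0.754, 0.006]), ([295.5, 228.3], 0.53, [0.418, 0.318, 0.006])]
amber_slide_label [([284.1, 225.9], 0.5, [0.433, 0.352, 0.024]), ([297.4, 226.0], 0.5, [0.406, 0.326, 0.024]), ([179.9, 313.9], 0.48, [0.372, 0.769, 0.024])]
blue_slide [([295.4, 237.0], 0.71, [0.391, 0.351, 0.006])]
slide_block []
label_reader [([298.1, 201.2], 0.96, [0.515, 0.191, 0.0])]
reader_head [([303.8, 115.1], 0.61, [0.517, 0.189, 0.29])]
vial [([322.0, 213.7], 0.7, [0.416, 0.195, 0.0])]
top origin [0.366 0.478 1.166] 404.059761115886
amber_slide [([309.0, 201.5], 0.66, [0.425, 0.318, 0.006]), ([159.3, 207.7], 0.52, [0.396, 0.747, 0.006])]
amber_slide_label [([297.6, 213.9], 0.67, [0.388, 0.352, 0.024]), ([303.3, 199.0], 0.61, [0.431, 0.336, 0.024])]
blue_slide [([297.7, 212.3], 0.58, [0.393, 0.35, 0.006])]
slide_block [([299.1, 211.5], 0.83, [0.396, 0.345, 0.0]), ([307.3, 200.7], 0.3, [0.427, 0.322, 0.0])]
label_reader [([354.9, 173.6], 0.87, [0.51, 0.185, 0.0])]
reader_head [([384.8, 163.3], 0.93, [0.499, 0.192, 0.29]), ([301.3, 198.7], 0.65, [0.416, 0.374, 0.29])]
vial [([344.6, 214.1], 0.54, [0.392, 0.214, 0.0])]
0.8 [ 0.1488061  -0.55540355  0.2312911 ] [-1.33694725e-06  9.91444460e-01  1.30529241e-01 -8.47017306e-06] 0.08529089837851118
```

Run:
```python
import cv2,numpy as np
a=cv2.imread('pics/scene0.png');b=cv2.imread('pics/top0.png')
x=np.hstack([cv2.resize(a,(400,300)),cv2.resize(b,(400,300))])
y=np.hstack([cv2.resize(a[190:270,240:347],(400,300),interpolation=2),cv2.resize(b[160:250,260:380],(400,300),interpolation=2)])
cv2.imwrite('pics/v1.png',np.vstack([x,y]))
```

```text
(no output)
```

View pics/v1.png

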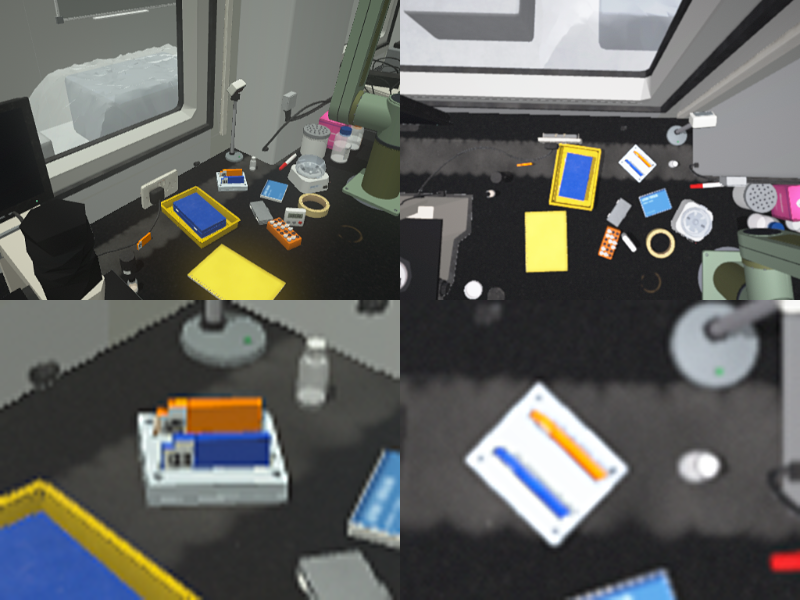

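The scene shows the block with amber slide behind blue, notched/label ends on the left. The smaller amber look-alike lies far left at (145,240 in the half-size view). The pillar stands near the arm's path, so I'll check its extent with a projected grid.

Run:
```python
from h import *
o=[]
for n in ('scene','top'):
    im=cv2.resize(cv2.imread(f'pics/{n}0.png'),(800,600),interpolation=cv2.INTER_CUBIC);C=cam(n);k=800/512
    def L(a,b,col):
        pts=[np.array(a)+(np.array(b)-a)*s for s in np.linspace(0,1,30)]
        pr=proj(C,pts)*k; dep=(np.array(pts)@C[1].T+C[2])[:,2]
        for i in range(29):
            if dep[i]>.05 and dep[i+1]>.05: cv2.line(im,tuple(int(v) for v in pr[i]),tuple(int(v) for v in pr[i+1]),col,1)
    for i in range(0,8): L((i*.1,-.6,0),(i*.1,.6,0),(0,255,0) if i else (0,0,255))
    for j in range(-6,7): L((0,j*.1,0),(.7,j*.1,0),(255,255,0) if j else (0,0,255))
    o.append(im[0:450,300:] if n=='scene' else im[100:550,300:])
cv2.imwrite('pics/v2.png',cv2.resize(np.vstack(o),(400*500//450*1,800))[:600] if 0 else cv2.resize(np.hstack(o),(800,360)))
cv2.imwrite('pics/v2.png',np.hstack([cv2.resize(x[:, :500],(400,360)) for x in o]))
```

```text
(no output)
```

View pics/v2.png

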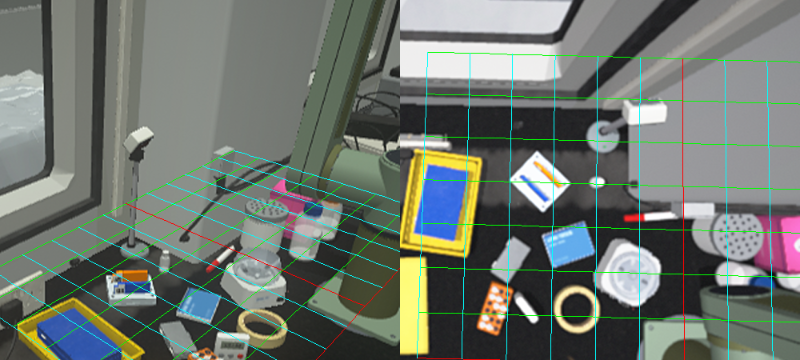

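Run:
```python
from h import *
S=cam('scene');T=cam('top')
for uv in [(340,194),(270,190),(345,195)]: print('scene',onz(S,uv,0).round(3))
# pillar boundary in top: crop pixel (637,205)-> 
f=lambda u,v:((300+(u-400)*1.25)*.64,(100+v*1.25)*.64)
for p in [(630,205),(637,180),(629,130),(720,205),(790,205)]: print('top',[onz(T,f(*p),z).round(3).tolist() for z in (0,.3,.6)])
sb=cv2.imread('pics/scene0.png')[60:260,250:450];tb=cv2.imread('pics/top0.png')[120:270,330:512]
cv2.imwrite('pics/v3.png',np.hstack([cv2.resize(sb,(400,400),interpolation=2),cv2.resize(tb,(400,330),interpolation=2).copy().__class__((0,)) if 0 else cv2.copyMakeBorder(cv2.resize(tb,(400,330),interpolation=2),0,70,0,0,0)]))
```

```text
scene [0.446 0.059 0.   ]
scene [0.626 0.203 0.   ]
scene [0.431 0.052 0.   ]
top [[0.354, 0.123, 0.0], [0.357, 0.214, 0.3], [0.36, 0.306, 0.6]]
top [[0.412, 0.107, 0.0], [0.4, 0.202, 0.3], [0.389, 0.298, 0.6]]
top [[0.528, 0.126, 0.0], [0.486, 0.216, 0.3], [0.445, 0.307, 0.6]]
top [[0.359, -0.085, 0.0], [0.361, 0.06, 0.3], [0.363, 0.205, 0.6]]
top [[0.364, -0.246, 0.0], [0.364, -0.06, 0.3], [0.365, 0.126, 0.6]]
```

View pics/v3.png

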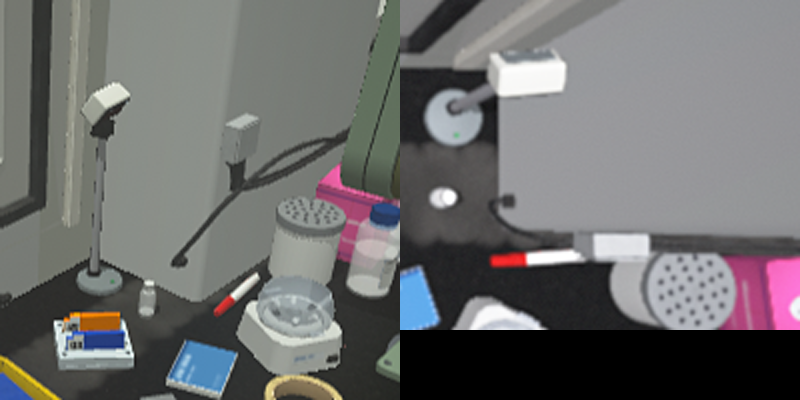

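Request:
send_rows --pt "0.3 0 -0.5 -1 0 0 0" --pt "0.3 0 -1 -1 0 0 0" --pt "0.3 0 -1 -1 0 0 0" --pt "0.3 0 -1 -1 0 0 0" --pt "0.3 0 -1 -1 0 0 0" --pt "0.3 0 -1 -1 0 0 0" --pt "0.3 0 -1 -1 0 0 0"

```text
time_s: 1.68
position: [0.0813, -0.3026, 0.5127]
tcp_rot: [0.001, 0.991, 0.131, -0.0]
contact_force: [0.7, -0.4, -0.1]
width: 0.0298
gripper_force: 0.0
```

Run:
```python
from h import *
s=manip.observe();print({k:np.round(v,4).tolist() for k,v in s.items()})
```

```text
{'time_s': 1.675, 'joint_pos': [-1.587, -0.4305, 1.5513, -0.0002, 2.0196, -0.2782], 'joint_vel': [-0.2605, -0.5733, -0.2766, -0.0001, 0.8431, -0.2553], 'joint_efforts': [1.535, -10.0765, -28.8539, 0.0815, -0.5265, 0.2199], 'position': [0.0813, -0.3026, 0.5127], 'tcp_rot': [0.0006, 0.9914, 0.1306, -0.0002], 'contact_force': [0.7091, -0.4232, -0.1481], 'moment': [-0.0411, 0.0776, -0.0038], 'gripper_force': 0.0, 'width': 0.0298}
```

Request:
send_rows --pt "0.3 0 -1 0 0 0 0" --pt "0.3 0 -1 0 0 0 0" --pt "0.3 0 -0.4 0 0 0 0" --pt "0.3 0.955 -0.084 0 0 0 -1" --pt "0.3 0.955 -0.084 0 0 0 -1" --pt "0.3 0.955 -0.084 0 0 0 -1" --pt "0.3 0.955 -0.084 0 0 0 -1" --pt "0.3 0.955 -0.084 0 0 0 -1" --pt "0.3 0.955 -0.084 0 0 0 -1" --pt "0.3 0.955 -0.084 0 0 0 -1"

```text
time_s: 2.92
position: [0.2196, -0.0171, 0.5108]
tcp_rot: [-0.0, 0.735, 0.678, 0.0]
contact_force: [0.7, 0.7, 0.3]
width: 0.0296
gripper_force: 0.0
```

Request:
send_rows --pt "0.3 0.955 -0.084 0 0 0 -1" --pt "0.3 0.955 -0.084 0 0 0 -1" --pt "0.3 0.955 -0.084 0 0 0 -1" --pt "0.3 0.955 -0.084 0 0 0 -1" --pt "0.3 0 1 0.5 0 0 -1" --pt "0.3 -0.174 0.985 0.5 0 0 -1" --pt "0.3 -0.342 0.94 0.5 0 0 -1" --pt "0.3 -0.5 0.866 0.5 0 0 -1" --pt "0.3 -0.643 0.766 0.5 0 0 -1" --pt "0.3 0 0 0 0 0 -1"

```text
time_s: 4.18
position: [0.3446, 0.2428, 0.4071]
tcp_rot: [-0.004, -0.047, 0.999, -0.001]
contact_force: [-0.1, 0.4, -0.5]
width: 0.03
gripper_force: 0.0
```

Run:
```python
from h import *
s=manip.observe();print({k:np.round(s[k],4).tolist() for k in('joint_pos','position','tcp_rot')})
C=cam('wrist',s);print('cam at',-C[1].T@C[2],'fwd',C[1][2],C[0]['fx'])
im=capture('wrist');cv2.imwrite('pics/w1.png',im[...,::-1])
for l in ('amber_slide','amber_slide_label','blue_slide','slide_block','label_reader','reader_head','vial'):
    print(l,[(np.round(d['xy'],1).tolist(),round(d['score'],2),onz(C,d['xy'],{'amber_slide':.006,'blue_slide':.006,'amber_slide_label':.024,'reader_head':.29}.get(l,0)).round(3).tolist()) for d in models.place_of('wrist',l)[:3]])
```

```text
{'joint_pos': [0.4075, -0.2066, 1.6009, 0.0003, 1.7551, -1.2568], 'position': [0.3446, 0.2428, 0.4071], 'tcp_rot': [-0.0037, -0.0468, 0.9989, -0.0012]}
cam at [0.27846698 0.23623916 0.54921831] fwd [ 0.25814431  0.022678   -0.96584016] 323.13837733799767
amber_slide [([301.8, 184.3], 0.58, [0.404, 0.338, 0.006])]
amber_slide_label [([307.5, 203.7], 0.5, [0.433, 0.349, 0.024])]
blue_slide [([311.0, 175.8], 0.65, [0.388, 0.351, 0.006])]
slide_block [([300.3, 184.2], 0.87, [0.406, 0.336, 0.0])]
label_reader [([212.4, 232.2], 0.71, [0.51, 0.189, 0.0])]
reader_head []
vial [([226.8, 178.3], 0.53, [0.407, 0.207, 0.0])]
```

View pics/w1.png

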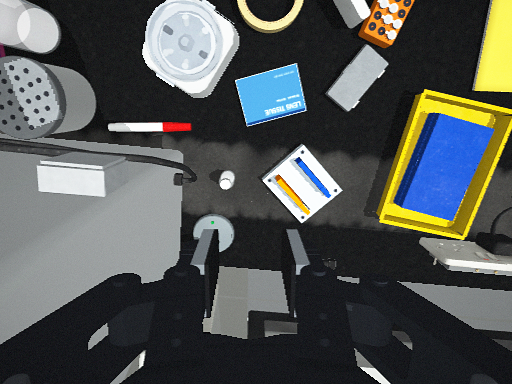

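The wrist view shows the block at (300,184), with amber at (292,192) nearer the reader and blue at (312,178). The vial is at (227,180) and the reader foot at (213,232).

```bash
cat > fit.py <<'E'
from h import *
from scipy.optimize import minimize
def hullmask(C,P):
    m=np.zeros((384*4,512*4),np.uint8);h=cv2.convexHull((proj(C,P)*4+1.5).astype(np.float32)).astype(np.int32);cv2.fillConvexPoly(m,h,255)
    return cv2.resize(m,(512,384),interpolation=cv2.INTER_AREA)/255.
def box(a,b): return np.array([[x,y,z] for x in(a[0],b[0]) for y in(a[1],b[1]) for z in(a[2],b[2])])
def fit(views,shape,p0,step):
    def cost(p):
        P=shape(p);c=0
        for C,M in views:
            H=hullmask(C,P);c+=1-np.minimum(H,M).sum()/np.maximum(H,M).sum()
        return c/len(views)
    best=None
    for _ in range(3):
        sx=np.vstack([p0]+[np.array(p0)+np.eye(len(p0))[i]*step[i] for i in range(len(p0))])
        r=minimize(cost,p0,method='Nelder-Mead',options=dict(initial_simplex=sx,maxiter=150));p0=r.x;step=np.array(step)/-2
    return r.x,r.fun
E
cat > f1.py <<'E'
from fit import *
s=manip.observe();B=[];Hd=[];As=[];ft=[]
Bb=box((-.045,-.052,0),(.045,.052,.02));Sl=[box((x-.004,-.04,.006),(x+.004,.04,.046)) for x in(-.022,.022)]
Z=lambda y:Rn.from_euler('z',y).as_matrix()
for n in('scene','top','wrist'):
    C=cam(n,s);im=capture(n);hsv=cv2.cvtColor(im,cv2.COLOR_RGB2HSV).astype(int)
    u,v=proj(C,[.405,.337,.02])[0];near=np.zeros((384,512),bool);q=55;near[int(v)-q:int(v)+q,int(u)-q:int(u)+q]=1
    org=(hsv[...,0]>6)&(hsv[...,0]<22)&(hsv[...,1]>120)&(hsv[...,2]>90)&near
    rg=models.regions_of(n,'slide_block');m=rg[0]['pixels'].copy() if rg else np.zeros((384,512),bool)
    print(n,'block',[round(r['score'],2) for r in rg],m.sum(),'orange',org.sum(),np.argwhere(org).mean(0)[::-1])
    if n!='scene' and m.sum():
        m=cv2.morphologyEx(m.astype(np.uint8),cv2.MORPH_CLOSE,np.ones((7,7)));B.append((C,m.astype(float)))
    if n!='wrist':
        rh=models.regions_of(n,'reader_head')
        print(n,'head',[(round(r['score'],2),r['pixels'].sum(),np.round(r['xy'])) for r in rh[:3]])
        r=[r for r in rh if np.linalg.norm(r['xy']-proj(C,[.5,.19,.3])[0])<30][0]
        Hd.append((C,r['pixels'].astype(float)))
    r=models.regions_of(n,'label_reader');print('reader',[(round(a['score'],2),a['pixels'].sum()) for a in r])
for sub in(B,B[:1],B[1:]):print('block',fit(sub,lambda p:Bb@Z(p[2]).T+[p[0],p[1],0],[.405,.337,2.3],[.01,.01,.1]))
# head: rows of R: x up&towards robot, z out window
def head(p):
    yaw=p[2];f=np.array([-np.cos(yaw),-np.sin(yaw),0]);c,s_=np.cos(np.radians(35)),np.sin(np.radians(35))
    z=f*c-np.array([0,0,s_]);x=f*s_+np.array([0,0,c]);y=np.cross(z,x)
    return box((-.021,-.033,-.033),(.021,.033,0))@np.array([x,y,z])+[p[0],p[1],.29]
for sub in(Hd,Hd[:1],Hd[1:]):print('head',[fit(sub,head,[.5,.19,y0],[.01,.01,.15]) for y0 in(-.2,.2)])
np.save('hd.npy',[m for _,m in Hd])
E
python3 f1.py
```

```text
scene block [0.93] 480 orange 203 [298.42364532 220.34482759]
scene head [(0.84, np.int64(331), array([304., 112.])), (0.2, np.int64(401), array([290., 238.]))]
reader [(0.59, np.int64(1028)), (0.56, np.int64(244))]
top block [0.83] 1056 orange 64 [309.484375 203.890625]
top head [(0.77, np.int64(658), array([388., 152.]))]
reader [(0.71, np.int64(1232)), (0.38, np.int64(1050))]
wrist block [0.65] 2841 orange 111 [288.27027027 185.68468468]
reader [(0.56, np.int64(926)), (0.56, np.int64(254))]
block (array([0.40363739, 0.33573375, 2.39124008]), np.float64(0.0352281808749253))
block (array([0.4043486 , 0.33539057, 2.37874364]), np.float64(0.03647538775109127))
block (array([0.40342919, 0.33591102, 2.38772582]), np.float64(0.029492335421449245))
head [(array([0.50631815, 0.19063004, 0.12176951]), np.float64(0.13706931685053086)), (array([0.50606505, 0.19052369, 0.12470187]), np.float64(0.13783726109747163))]
head [(array([0.50594244, 0.19055666, 0.12552686]), np.float64(0.10382554812057565)), (array([0.5053227 , 0.19265559, 0.12320294]), np.float64(0.1011643813483557))]
head [(array([ 0.50855649,  0.19129073, -0.05324281]), np.float64(0.14837246436508056)), (array([ 0.50843578,  0.19108842, -0.02847557]), np.float64(0.14709216325161267))]
```

```bash
cat > plan.py <<'E'
from h import *
def plan(Pt,Rt,n):
    """rows in tool axes for straight move+slerp to world target, n rows"""
    s=manip.observe();R0=Rq(s['tcp_rot']);p0=np.array(s['position']);rv=(R0.inv()*Rt).as_rotvec()
    print('turn/row deg',np.degrees(rv)/n,'mm/row',np.linalg.norm(Pt-p0)/n*1e3)
    for i in range(n):
        Ri=R0*Rn.from_rotvec(rv*i/n);d=Ri.inv().apply((Pt-p0)/n)/.04
        print(np.round(d,3).tolist()+np.round(np.degrees(rv)/n/10,3).tolist())
def down(azy,):  # tool down with tool y at azimuth azy (rad)
    y=np.array([np.cos(azy),np.sin(azy),0]);z=np.array([0,0,-1.]);return Rn.from_matrix(np.c_[np.cross(y,z),y,z])
E
python3 - <<'E'
from plan import *
plan(np.array([.4101,.3105,.10]),down(2.388),9)
E
```

```text
turn/row deg [-2.53816666e-05  5.00187319e-05 -4.64769523e+00] mm/row 36.18054644288725
[-0.2, 0.174, 0.865, -0.0, 0.0, -0.465]
[-0.214, 0.157, 0.865, -0.0, 0.0, -0.465]
[-0.226, 0.139, 0.865, -0.0, 0.0, -0.465]
[-0.236, 0.12, 0.865, -0.0, 0.0, -0.465]
[-0.245, 0.101, 0.865, -0.0, 0.0, -0.465]
[-0.253, 0.081, 0.865, -0.0, 0.0, -0.465]
[-0.258, 0.06, 0.865, -0.0, 0.0, -0.465]
[-0.262, 0.039, 0.865, -0.0, 0.0, -0.465]
[-0.265, 0.017, 0.865, -0.0, 0.0, -0.465]
```

Request:
send_rows --pt "0.3 -0.2 0.174 0.865 0 0 -0.465" --pt "0.3 -0.214 0.157 0.865 0 0 -0.465" --pt "0.3 -0.226 0.139 0.865 0 0 -0.465" --pt "0.3 -0.236 0.12 0.865 0 0 -0.465" --pt "0.3 -0.245 0.101 0.865 0 0 -0.465" --pt "0.3 -0.253 0.081 0.865 0 0 -0.465" --pt "0.3 -0.258 0.06 0.865 0 0 -0.465" --pt "0.3 -0.262 0.039 0.865 0 0 -0.465" --pt "0.3 -0.265 0.017 0.865 0 0 -0.465" --pt "0.3 0 0 0 0 0 0"

```text
time_s: 6.38
position: [0.4078, 0.3095, 0.0968]
tcp_rot: [-0.004, -0.397, 0.918, -0.0]
contact_force: [0.1, 0.4, -0.0]
width: 0.0298
gripper_force: 0.0
```

Run:
```python
from plan import *
s=manip.observe();C=cam('wrist',s);im=capture('wrist')
b=im[...,::-1].copy();yaw=2.388;R=Rn.from_euler('z',yaw).as_matrix();o=np.array([.4037,.3357,0])
for x,col in((-.022,(0,255,0)),(.022,(255,255,0))):
    P=np.array([[x+a,y,.046] for a,y in((-.004,-.04),(.004,-.04),(.004,.04),(-.004,.04))])@R.T+o
    cv2.polylines(b,[proj(C,P).astype(int)],True,col,1)
T=Rq(s['tcp_rot']).as_matrix();print(s['position'],np.degrees(np.arctan2(T[1,1],T[0,1])),T[:,2],s['width'],s['joint_pos'])
P=[np.r_[s['position'][:2],.046]+T[:,1]*k for k in(-.029,-.015,.015,.029)]
for p in proj(C,P):cv2.circle(b,tuple(int(v) for v in p),2,(255,0,255),-1)
cv2.imwrite('pics/w2.png',b)
plan(np.array([.4101,.3105,.024]),down(2.388),2)
```

```text
[0.40782581 0.30951018 0.09683713] 136.81996758516982 [-0.00650035 -0.00338311 -0.99997315] 0.02979063127869994 [ 4.80016172e-01  2.34878535e-01  1.81144003e+00  1.16933190e-06
  1.10260218e+00 -1.90795166e+00]
turn/row deg [ 0.03080076 -0.09338925 -0.01495729] mm/row 37.42153336577792
[-0.015, -0.006, 0.935, 0.003, -0.009, -0.001]
[-0.014, -0.006, 0.935, 0.003, -0.009, -0.001]
```

View pics/w2.png

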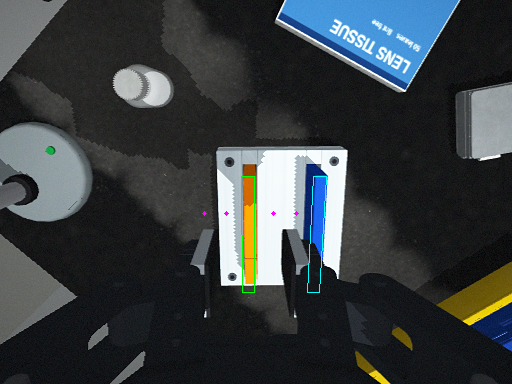

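The overlay matches: the amber slide's top face lies at (250,180–285), the fingers are centred on it, and they will land at row 213, on the plain part. Descend and grip.

Request:
send_rows --pt "0.3 -0.02 -0.01 0.9 0 0 0" --pt "0.3 -0.02 -0.01 0.85 0 0 0" --pt "0.3 0 0 0.05 0 0 0" --pt "1 0 0 0 0 0 0" --pt "1 0 0 0 0 0 0" --pt "1 0 0 0 0 0 0" --pt "1 0 0 0 0 0 0"

```text
time_s: 7.3
position: [0.4127, 0.3124, 0.03]
tcp_rot: [0.002, -0.398, 0.918, 0.001]
contact_force: [-2.9, 2.5, 7.0]
width: 0.0065
gripper_force: 62.0
```

Request:
send_rows --pt "1 0 0 -0.3 0 0 0" --pt "1 0 0 -0.5 0 0 0" --pt "1 0 0 -0.8 0 0 0" --pt "1 0 0 -1 0 0 0" --pt "1 0 0 -1 0 0 0" --pt "1 0 0 -1 0 0 0" --pt "1 0 0 0 0 0 0"

```text
time_s: 8.18
position: [0.4148, 0.3122, 0.2172]
tcp_rot: [0.005, -0.397, 0.918, -0.0]
contact_force: [-1.0, 0.5, -0.2]
width: 0.0062
gripper_force: 60.9
```

Run:
```python
from plan import *
s=manip.observe();print({k:np.round(s[k],4).tolist() for k in('position','tcp_rot','width','contact_force','gripper_force','joint_pos')})
a=capture('scene')[...,::-1];b=capture('wrist')[...,::-1]
cv2.imwrite('pics/w3.png',np.hstack([cv2.resize(a[150:270,240:400],(400,300),interpolation=2),cv2.resize(b,(400,300))]))
```

```text
{'position': [0.4148, 0.3122, 0.2172], 'tcp_rot': [0.0054, -0.3974, 0.9176, -0.0001], 'width': 0.0062, 'contact_force': [-0.9775, 0.4776, -0.1993], 'gripper_force': 60.8636, 'joint_pos': [0.479, 0.0931, 1.7013, -0.001, 1.3365, -1.9089]}
```

View pics/w3.png

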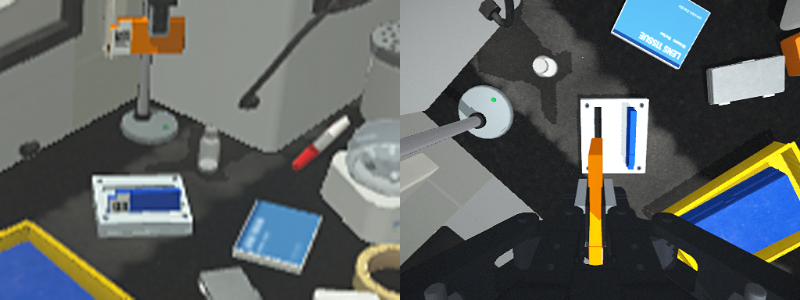

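The amber slide is held by its plain part, clear of the block, and blue stays in its slot. Next, turn it towards the reader while backing off.

Run:
```python
from plan import *
plan(np.array([.345,.27,.26]),down(0),14)
```

```text
turn/row deg [3.38959834e-03 7.37314861e-03 9.77364100e+00] mm/row 6.546347121304286
[0.135, 0.037, -0.085, 0.0, 0.001, 0.977]
[0.139, 0.014, -0.085, 0.0, 0.001, 0.977]
[0.14, -0.01, -0.085, 0.0, 0.001, 0.977]
[0.136, -0.034, -0.085, 0.0, 0.001, 0.977]
[0.128, -0.056, -0.085, 0.0, 0.001, 0.977]
[0.117, -0.077, -0.085, 0.0, 0.001, 0.977]
[0.102, -0.096, -0.085, 0.0, 0.001, 0.977]
[0.084, -0.112, -0.085, 0.0, 0.001, 0.977]
[0.064, -0.124, -0.085, 0.0, 0.001, 0.977]
[0.042, -0.134, -0.085, 0.0, 0.001, 0.977]
[0.019, -0.139, -0.085, 0.0, 0.001, 0.977]
[-0.005, -0.14, -0.085, 0.0, 0.001, 0.977]
[-0.029, -0.137, -0.085, 0.0, 0.001, 0.977]
[-0.052, -0.13, -0.085, 0.0, 0.001, 0.977]
```

Request:
send_rows --pt "1 0.135 0.037 -0.085 0 0 0.977" --pt "1 0.139 0.014 -0.085 0 0 0.977" --pt "1 0.14 -0.01 -0.085 0 0 0.977" --pt "1 0.136 -0.034 -0.085 0 0 0.977" --pt "1 0.128 -0.056 -0.085 0 0 0.977" --pt "1 0.117 -0.077 -0.085 0 0 0.977" --pt "1 0.102 -0.096 -0.085 0 0 0.977" --pt "1 0.084 -0.112 -0.085 0 0 0.977" --pt "1 0.064 -0.124 -0.085 0 0 0.977" --pt "1 0.042 -0.134 -0.085 0 0 0.977"

```text
time_s: 9.52
position: [0.3627, 0.281, 0.2439]
tcp_rot: [-0.001, 0.432, 0.902, -0.002]
contact_force: [0.3, 0.2, -1.5]
width: 0.0063
gripper_force: 60.9
```

Request:
send_rows --pt "1 0.019 -0.139 -0.085 0 0 0.977" --pt "1 -0.005 -0.14 -0.085 0 0 0.977" --pt "1 -0.029 -0.137 -0.085 0 0 0.977" --pt "1 -0.052 -0.13 -0.085 0 0 0.977" --pt "1 0 0 0 -0.9 0 0" --pt "1 0 0 0 -0.9 0 0" --pt "1 0 0 0 -0.9 0 0" --pt "1 0 0 0 -0.8 0 0" --pt "1 0 0 0 0 0 0" --pt "1 0 0 0 0 0 0"

```text
time_s: 10.78
position: [0.345, 0.2702, 0.2593]
tcp_rot: [0.212, 0.674, 0.675, 0.212]
contact_force: [0.6, -0.5, -0.1]
width: 0.0064
gripper_force: 60.9
```

Run:
```python
from plan import *
s=manip.observe();print({k:np.round(s[k],4).tolist() for k in('time_s','position','tcp_rot','width','contact_force','joint_pos')});print(Rq(s['tcp_rot']).as_matrix().round(3))
C=cam('wrist',s);b=capture('wrist')[...,::-1];cv2.imwrite('pics/w4.png',b)
for l in('amber_slide','amber_slide_label','label_reader','reader_head'):
    print(l,[(np.round(d['xy'],1).tolist(),round(d['score'],2)) for d in models.place_of('wrist',l)[:3]])
print('pred W',proj(C,[.506,.191,.29]))
```

```text
{'time_s': 10.775, 'position': [0.345, 0.2702, 0.2593], 'tcp_rot': [0.2121, 0.6741, 0.6751, 0.2119], 'width': 0.0064, 'contact_force': [0.5609, -0.4727, -0.058], 'joint_pos': [0.7485, -0.3796, 2.1406, -0.4919, 0.9683, 0.9444]}
[[-0.001  0.82   0.572]
 [ 1.     0.001  0.   ]
 [-0.001  0.572 -0.82 ]]
amber_slide [([251.8, 241.8], 0.58)]
amber_slide_label [([257.4, 308.0], 0.67)]
label_reader [([240.3, 206.3], 0.82)]
reader_head [([446.2, 306.9], 0.8)]
pred W [[451.89527638 305.41423424]]
```

View pics/w4.png

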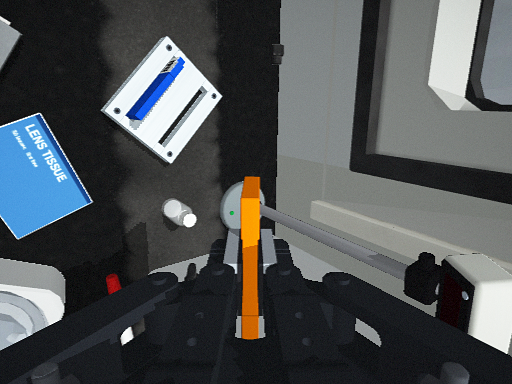

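The slide is held level, with the label end near (255,330). The reader head is at right (440–512, 255–350), with its window facing the slide. Zooming in on the head for its yaw.

Run:
```python
from fit import *
b=cv2.imread('pics/w4.png');s=manip.observe();C=cam('wrist',s)
z=cv2.resize(b[235:384,380:512],(0,0),fx=4,fy=4,interpolation=cv2.INTER_CUBIC)
def head(p):
    yaw=p[2];f=np.array([-np.cos(yaw),-np.sin(yaw),0]);c,s_=np.cos(np.radians(35)),np.sin(np.radians(35))
    Z=f*c-np.array([0,0,s_]);x=f*s_+np.array([0,0,c]);y=np.cross(Z,x)
    return box((-.021,-.033,-.033),(.021,.033,0))@np.array([x,y,Z])+[p[0],p[1],.29]
for yw,col in((0,(0,255,0)),(.12,(255,255,0))):
    q=((proj(C,head([.507,.191,yw]))-[380,235]+.5)*4).astype(int)
    for i in range(8):
        for k in(1,2,4):
            if not i&k: cv2.line(z,tuple(map(int,q[i])),tuple(map(int,q[i|k])),col,1)
cv2.imwrite('pics/w5.png',z)
```

```text
(no output)
```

View pics/w5.png

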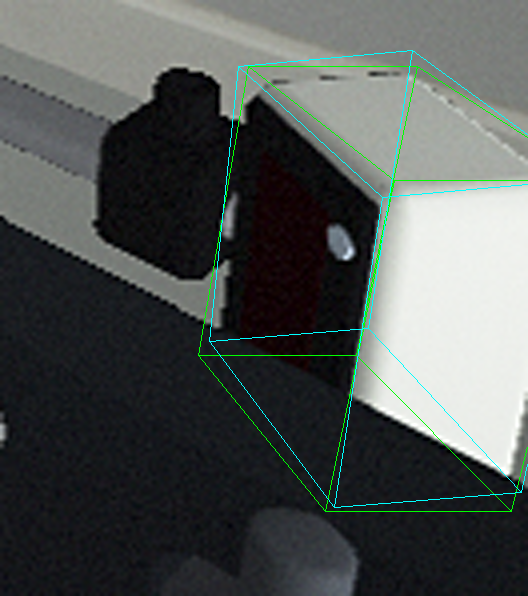

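Run:
```python
from fit import *
b=cv2.imread('pics/w4.png')[235:384,380:512];g=cv2.cvtColor(b,cv2.COLOR_BGR2GRAY)
l=cv2.createLineSegmentDetector().detect(g)[0][:,0]
for a in l:
    if np.hypot(*(a[2:]-a[:2]))>10 : print((a*4).round(0).tolist(), 'slope',round(float((a[3]-a[1])/(a[2]-a[0]+1e-9)),3))
print(g[20:55:1,100:104].mean(1).round(0)); print(g[25:55,125:129].mean(1).round())
print(g[10:30,70:74].mean(1).round(0))
```

```text
[345.0, 393.0, 525.0, 483.0] slope 0.504
[388.0, 181.0, 355.0, 394.0] slope -6.364
[105.0, 126.0, 148.0, 98.0] slope -0.644
[197.0, 283.0, 101.0, 240.0] slope 0.444
[510.0, 467.0, 522.0, 398.0] slope -6.145
[218.0, 327.0, 227.0, 262.0] slope -6.886
[262.0, 93.0, 381.0, 199.0] slope 0.895
[93.0, 223.0, 99.0, 137.0] slope -14.905
[-1.0, 215.0, 214.0, 325.0] slope 0.511
[1.0, 72.0, 108.0, 117.0] slope 0.425
[123.0, 2.0, 346.0, 77.0] slope 0.334
[2.0, 43.0, 138.0, 97.0] slope 0.395
[357.0, 554.0, 321.0, 513.0] slope 1.151
[473.0, 101.0, 406.0, 71.0] slope 0.439
[523.0, 181.0, 403.0, 189.0] slope -0.068
[516.0, 150.0, 483.0, 127.0] slope 0.691
[82.0, 178.0, 28.0, 152.0] slope 0.489
[386.0, 67.0, 178.0, 1.0] slope 0.317
[318.0, 514.0, 262.0, 503.0] slope 0.198
[524.0, 113.0, 477.0, 100.0] slope 0.279
[343.0, 573.0, 302.0, 568.0] slope 0.126
[249.0, 517.0, 237.0, 572.0] slope -4.373
[328.0, 382.0, 224.0, 330.0] slope 0.509
[233.0, 576.0, 197.0, 554.0] slope 0.598
[165. 163. 164. 164. 166. 164. 167. 165. 166. 166. 167. 168. 168. 167.
 168. 168. 167. 167. 167. 164. 167. 166. 166. 168. 166. 166. 179. 190.
 203. 214. 221. 224. 224. 224. 225.]
[124. 126. 141. 154. 156. 157. 159. 161. 152. 142. 144. 167. 174. 174.
 170. 168. 168. 169. 166. 178. 194. 209. 220. 230. 235. 235. 237. 238.
 239. 239.]
[156. 161. 164. 170. 163. 152. 148. 150. 149. 150. 113. 164. 154. 148.
 141. 135. 128. 125. 120.  99.]
```

Run:
```python
from fit import *
from scipy.optimize import least_squares
s=manip.observe();C=cam('wrist',s)
def fr(yaw):
    f=np.array([-np.cos(yaw),-np.sin(yaw),0]);c,s_=np.cos(np.radians(35)),np.sin(np.radians(35))
    Z=f*c-np.array([0,0,s_]);x=f*s_+np.array([0,0,c]);return np.array([x,np.cross(Z,x),Z])
h=.021;w=.033
E=[((388,181,355,394),(h,w,0),(h,-w,0)),((523,181,403,189),(h,w,0),(h,w,-w)),((262,93,381,199),(-h,w,0),(h,w,0))]
def res(p):
    r=[]
    for seg,a,b in E:
        q=proj(C,np.array([a,b])@fr(p[2])+[p[0],p[1],.29]);d=q[1]-q[0];d/=np.linalg.norm(d);n=np.array([-d[1],d[0]])
        for i in(0,2): r.append(n@(np.array(seg[i:i+2])/4-.5*0+[380,235]-q[0]))
    return np.array(r)
o=least_squares(res,[.507,.191,.1]);print(o.x,res(o.x).round(2),np.sqrt(np.diag(np.linalg.inv(o.jac.T@o.jac))).round(4))
# slide in hand: label and slide
R=Rq(s['tcp_rot']).as_matrix();F=np.c_[R[:,1],R[:,0],-R[:,2]]  # slide axes x=ty,y=tx,z=-tz
b=cv2.imread('pics/w4.png').copy()
for n in('scene',):
    Cs=cam(n);im=capture(n);print(n,[(l,[(np.round(d['xy'],1).tolist(),round(d['score'],2)) for d in models.place_of(n,l)]) for l in('amber_slide','amber_slide_label')])
    for gy in(.008,.011,.014):
        o0=np.array(s['position'])-F@np.array([0,gy,.024])
        print(gy,'pred origin,label',proj(Cs,[o0,o0+F@np.array([.004,-.028,.018])]).round(1).tolist(),'wrist ends',proj(C,[o0+F@np.array([0,y,z]) for y,z in((.04,.0),(-.04,.04),(-.016,.04),(.04,.04))]).round(1).tolist())
```

```text
[0.50816839 0.19089269 0.13701172] [-0.95 -0.59 -0.39 -1.27  1.45  0.69] [0.0014 0.0008 0.0357]
scene [('amber_slide', [([187.4, 313.2], 0.66), ([333.0, 155.4], 0.41)]), ('amber_slide_label', [])]
0.008 pred origin,label [[331.3, 155.9], [340.4, 147.6]] wrist ends [[251.0, 170.2], [251.2, 354.7], [251.2, 310.5], [251.3, 190.5]]
0.011 pred origin,label [[331.9, 155.5], [341.1, 147.3]] wrist ends [[251.0, 175.8], [251.2, 359.9], [251.2, 316.2], [251.3, 197.6]]
0.014 pred origin,label [[332.6, 155.2], [341.7, 146.9]] wrist ends [[250.9, 181.3], [251.2, 365.2], [251.2, 321.9], [251.3, 204.7]]
```

```bash
cat > tgt.py <<'E'
from plan import *
def target(W,yaw,dist):
    f=np.array([-np.cos(yaw),-np.sin(yaw),0]);c,s_=np.cos(np.radians(35)),np.sin(np.radians(35))
    Z=f*c-np.array([0,0,s_]);u=f*s_+np.array([0,0,c]);n=-Z;y=np.cross(u,n);F=np.c_[n,y,u]
    return W+dist*Z+F@np.array([-.004,.039,.006]),Rn.from_matrix(np.c_[y,n,-u])
E
python3 - <<'E'
from tgt import *
P,R=target(np.array([.507,.191,.29]),.125,.07);print(P);plan(P,R,5)
E
```

```text
[0.43857878 0.22170921 0.25247026]
turn/row deg [-8.89263183e-04  8.18310681e-01 -1.17190023e+00] mm/row 21.072512226732265
[-0.242, 0.361, 0.297, -0.0, 0.082, -0.117]
[-0.254, 0.356, 0.294, -0.0, 0.082, -0.117]
[-0.265, 0.351, 0.29, -0.0, 0.082, -0.117]
[-0.276, 0.345, 0.286, -0.0, 0.082, -0.117]
[-0.287, 0.34, 0.282, -0.0, 0.082, -0.117]
```

Request:
send_rows --pt "1 -0.242 0.361 0.297 0 0.082 -0.117" --pt "1 -0.254 0.356 0.294 0 0.082 -0.117" --pt "1 -0.265 0.351 0.29 0 0.082 -0.117" --pt "1 -0.276 0.345 0.286 0 0.082 -0.117" --pt "1 -0.287 0.34 0.282 0 0.082 -0.117" --pt "1 0 0 0 0 0 0" --pt "1 0 0 0 0 0 0" --pt "1 0 0 0 0 0 0"

```text
time_s: 12.18
position: [0.4376, 0.2224, 0.2522]
tcp_rot: [0.199, 0.63, 0.716, 0.226]
contact_force: [-0.5, -0.2, -1.3]
width: 0.0062
gripper_force: 60.9
```

Run:
```python
from tgt import *
s=manip.observe();P,R=target(np.array([.507,.191,.29]),.125,.07)
print({k:np.round(s[k],4).tolist() for k in('time_s','position','width','contact_force','gripper_force','joint_vel')},'err',(P-s['position']).round(4),np.degrees((Rq(s['tcp_rot']).inv()*R).as_rotvec()).round(2))
plan(P,R,1)
C=cam('wrist',s);b=capture('wrist')[...,::-1].copy();a=capture('scene')[...,::-1].copy();S=cam('scene')
def head(yaw):
    f=np.array([-np.cos(yaw),-np.sin(yaw),0]);c,s_=np.cos(np.radians(35)),np.sin(np.radians(35))
    Z=f*c-np.array([0,0,s_]);x=f*s_+np.array([0,0,c]);return np.array([x,np.cross(Z,x),Z])
h,w=.021,.033
V=np.array([[x,y,z] for x in(-h,h) for y in(-w,w) for z in(-w,0)])@head(.125)+[.507,.191,.29]
def draw(z,Cm,off,k):
    q=((proj(Cm,V)-off+.5)*k).astype(int)
    for i in range(8):
        for j in(1,2,4):
            if not i&j: cv2.line(z,tuple(map(int,q[i])),tuple(map(int,q[i|j])),(0,255,0),1)
    return z
A=draw(cv2.resize(a[80:200,240:400],(400,300),interpolation=2),S,[240,80],2.5)
u=[250,230];B=draw(cv2.resize(b[230:380,250:450],(400,300),interpolation=2),C,u,2)
cv2.imwrite('pics/w6.png',np.hstack([A,B]))
cv2.imwrite('pics/wr7.png',b)
```

```text
{'time_s': 12.175, 'position': [0.4376, 0.2224, 0.2522], 'width': 0.0062, 'contact_force': [-0.5344, -0.2084, -1.2634], 'gripper_force': 60.8585, 'joint_vel': [0.0018, -0.0019, 0.0003, 0.0012, -0.0004, -0.005]} err [ 0.001  -0.0007  0.0003] [-0.01 -0.06  0.08]
turn/row deg [-0.01093405 -0.06392807  0.08426601] mm/row 1.2437674431209216
[-0.021, 0.022, 0.006, -0.001, -0.006, 0.008]
```

View pics/w6.png

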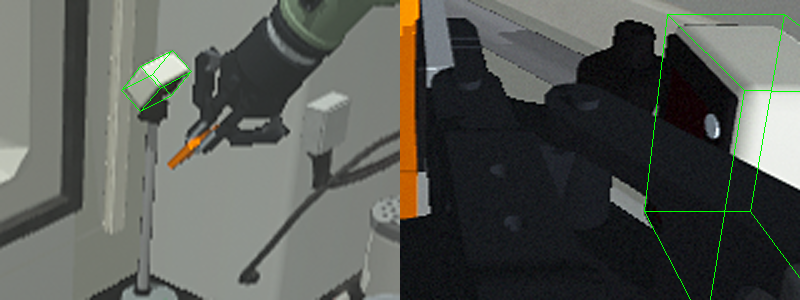

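The overlay agrees with the reader head in both views. One finer check of its yaw from this view.

Run:
```python
from fit import *
s=manip.observe();C=cam('wrist',s)
b=cv2.imread('pics/wr7.png');g=cv2.cvtColor(b,cv2.COLOR_BGR2GRAY)[230:310,375:512]
for a in cv2.createLineSegmentDetector().detect(g)[0][:,0]:
    if np.hypot(*(a[2:]-a[:2]))>8: print((a+[375,230,375,230]).round(1).tolist(),'slope',round(float((a[3]-a[1])/(a[2]-a[0]+1e-9)),3))
def head(p):
    yaw=p[2];f=np.array([-np.cos(yaw),-np.sin(yaw),0]);c,s_=np.cos(np.radians(35)),np.sin(np.radians(35))
    Z=f*c-np.array([0,0,s_]);x=f*s_+np.array([0,0,c]);return np.array([x,np.cross(Z,x),Z])
h,w=.021,.033
for yw in(.05,.125,.2):
    q=proj(C,np.array([(h,w,0),(h,-w,0),(-h,w,0),(h,w,-w),(-h,w,-w)])@head([0,0,yw])+[.507,.191,.29])
    sl=lambda i,j:(q[j]-q[i])[1]/(q[j]-q[i])[0]
    print(yw,q.round(1).tolist(),'front+x',sl(0,1).round(3),'front y',sl(0,2).round(3),'depth near',sl(0,3).round(3),'depth far',sl(2,4).round(3),'back y',sl(3,4).round(3))
```

```text
[409.7, 293.9, 407.0, 286.0] slope 2.983
[422.8, 270.1, 415.9, 307.3] slope -5.385
[381.8, 258.0, 382.8, 248.1] slope -10.238
[388.6, 245.1, 419.6, 276.7] slope 1.018
[480.3, 308.3, 485.6, 285.3] slope -4.363
[485.7, 284.7, 483.7, 276.7] slope 3.854
[400.7, 289.3, 405.1, 297.8] slope 1.949
[483.4, 276.7, 475.5, 269.5] slope 0.926
[440.6, 242.9, 396.9, 242.7] slope 0.003
[466.2, 262.3, 443.0, 245.8] slope 0.706
[480.7, 274.6, 428.1, 273.3] slope 0.024
[407.8, 240.3, 378.3, 230.1] slope 0.344
[510.8, 276.4, 475.3, 264.1] slope 0.347
[408.0, 303.4, 379.7, 288.7] slope 0.516
[375.7, 234.1, 388.4, 238.6] slope 0.356
[483.0, 273.4, 498.2, 279.2] slope 0.378
0.05 [[424.5, 271.8], [399.8, 395.5], [385.6, 237.3], [497.8, 276.0], [442.8, 240.7]] front+x -5.014 front y 0.885 depth near 0.057 depth far 0.059 back y 0.641
0.125 [[421.3, 275.1], [402.3, 394.6], [383.2, 236.7], [496.2, 275.1], [441.6, 236.7]] front+x -6.314 front y 1.009 depth near 0.001 depth far 0.001 back y 0.703
0.2 [[418.0, 278.8], [404.9, 393.4], [380.7, 236.4], [494.4, 274.7], [440.1, 233.1]] front+x -8.762 front y 1.137 depth near -0.053 depth far -0.055 back y 0.767
```

Run:
```python
from tgt import *
P,R=target(np.array([.507,.1902,.29]),.115,.07);plan(P,R,1)
```

```text
turn/row deg [ 0.003362   -0.40215734  0.56371048] mm/row 1.5299554038768555
[-0.026, 0.026, 0.011, 0.0, -0.04, 0.056]
```

Request:
send_rows --pt "1 -0.026 0.026 0.011 0 -0.04 0.056" --pt "1 0 0 0 0 0 0" --pt "1 0 0 0 0 0 0" --pt "1 0 0 0 0 0 0" --pt "1 0 0 0 0 0 0"

```text
time_s: 12.9
position: [0.4393, 0.221, 0.2524]
tcp_rot: [0.2, 0.635, 0.712, 0.224]
contact_force: [-0.1, 0.3, -0.1]
width: 0.0065
gripper_force: 60.9
```

Run:
```python
from tgt import *
s=manip.observe();P,R=target(np.array([.507,.1902,.29]),.115,.07)
print((P-s['position']).round(4),np.degrees((Rq(s['tcp_rot']).inv()*R).as_rotvec()).round(2),s['gripper_force'],np.abs(s['joint_vel']).max())
print(manip.job_done())
```

```text
[-0.0005  0.0006  0.    ] [-0.    0.04 -0.05] 60.865389239443175 0.0010578027960943047
the job is handed in; nothing more can be done
None
```

I handed the job in at about 13 s. The amber slide is held steady by its plain part, label facing the reader's window, square and centred at about 7 cm by my measurements. The reader's yaw is only good to a few degrees. The blue slide is still in its slot, and the reader and vial were not touched.

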